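# Wedge the tool rest into the disc sander's dovetail way

### The arm

A 6-joint arm with a two-finger parallel gripper is mounted at the origin on the work surface. World frame = base frame: x ahead of the robot, y to its left, z up, the work surface at z = 0. Lengths are in m, angles in rad, forces in N, time in s.
With the tool pointing down it reaches from about 0.275 to 0.85 m from the base axis. Payload 19 kg.
Tool frame: the origin (TCP) lies midway between the tips of the shut fingers; the grasp point (between the pads) lies manip.hold_point_z behind it (manip.hold_point_z is the distance from the TCP to the grasp point, in m); z points along the fingers, y is the line along which they close (so a half turn about z gives the same grasp; the last joint's range is limited). The gripper opens to 85 mm and grips with 20 to 120 N. Pads are 22 mm wide; open, the fingers measure 114 mm over their backs; the gripper's body (76 mm by 85 mm) begins 54 mm behind the grasp point. The pads swing forward as they close: fully open they stand 13 mm farther back than shut.
Start: joints at [1.199, 0.15, 1.437, -0, 1.554, -0.134], TCP at [0.135, 0.559, 0.231] pointing down, gripper open.
Joint ranges: [-2.8, 2.8], [-0.68, 2.1], [0.12, 2.68], [-1.39, 4.53], [0.16, 2.79], [-2.81, 2.81]. Speed limits (rad/s): [1.89, 1.89, 2.22, 3.01, 3.01, 3.01].

### API

Orientations are given as a 3x3 rotation matrix whose columns are the frame's x, y, z axes.
In Python, from cell import manip, vision, close_job gives the robot as it stands.
- The arm moves only by the tool drive_tool, never from a script. Its arguments are lists of equal length, an entry for each row: "claw": the opening, from -1 (shut) to 1 (fully open); "xyz": the shift along the tool's x, y, z in units of 0.4 m (1.0 is 0.4 m), a list of three; "turn": the turn about the tool's z in units of pi rad (1.0 is pi rad). A call has 1 to 10 rows; each row is the pose to reach, as a shift and turn from the pose commanded when the call began, along the tool's axes at that moment, turning the shorter way round; what a row does not reach only later rows make up. A row lasts 1/8 s, in which the tool goes at most 62.5 mm and 10.7 degrees, less where a joint would pass 70% of its speed; a pose out of reach is approached as far as the arm can. A call with a number of a shift or a turn outside -1 to 1 is refused whole. A call with a gripper value outside its range is refused whole. The fingers move at their own pace and stop on an object; the grip force is fixed at half the most. Time passes only in rows, so rows that repeat a pose let the fingers close. It gives the time, the measured TCP pose, the force, the opening and the grip force at its end, in the units of the state.
- manip.read_state(): the state, without advancing time (a new reading comes with each control period).
- vision.camera(name): name is "side" or "top" or "wrist"; returns a dict with "frame" (420x560x3 uint8, red, green, blue), "depth" (420x560 float32, m along the optical axis (not along the pixel's ray), 0 where there is no reading), "camera_matrix" (3x3 intrinsics, pixels), "R" (3x3) and "t" (3): a world point X has camera coordinates R X + t. Camera axes: x right, y down, z forward; pixel columns grow to the right and rows downward; lengths in m; the calibration is good to about 2 mm. A picture is of the moment at which its call begins.
- close_job(): hands the job in; it is judged then, once.
The state is a dict: "t": time; "joint_positions": joint angles; "qd": joint speeds; "joint_torque": joint torques, N m; "tool_pos": TCP position; "tcp_rot": TCP orientation; "force": force on the tool from outside, world axes, zero at the start; "ft_torque": the same for the moment, N m; "grip_width": opening from 0.0 (shut) to 1.0 (fully open); "grip_force": force on a finger pad.
Only numpy, scipy, OpenCV 4.12 (cv2) and the standard library are available. Lean on these libraries where they do the work, as an engineer would, in place of code of your own. Each camera call takes 0.05 s, during which the arm holds its last target. There are 200 camera calls.

### The job

Fit the tool rest with the red bar to the disc sander: set its tapered dovetail foot down on the sander's base plate in front of the wide mouth of the way, narrow end first, slide it along the way towards the disc and push it firmly until it wedges tight, then let go. Leave the sanding block with the blue bar and the yellow tub alone.

Things in the scene. Friction and masses are not known exactly. Their poses are not given: they have to be found in the camera images.
- tool_rest: Loose rest, 0.35 kg, sizes in mm. Aluminium dovetail foot 90 long, 18 high, tapered in plan: underside 72 wide at the back (-x), 48 at the narrow front (+x); flanks lean in, top 10 narrower. On a post above its middle a red bar, the grip: 22 thick (x), 80 long (y), 42 to 64 above the underside. Origin: centre of underside. x to the narrow end, z up.
- sander: Fixed disc sander (mm). Origin on the bench below the point where the rest's origin lies when wedged home (+-3); x = slide direction, to the disc; z up. Green-steel plate, top z 12, 140 wide, from x -170. On it two dark rails, x -52 to 56, 16 high, undercut, closing in like the foot; mouth at x -52. Set the foot down before it, origin at x -105. Disc face x 148, its top z 180, motor behind.
- sanding_block: Bystander: wooden sanding block, a straight rectangular foot 90 x 70 x 18 mm with the same kind of post and bar (top 64 mm high), but the bar is blue. Origin: centre of the underside. Leave it alone.
- tub: Bystander: open yellow plastic tub, 80 mm across, 60 mm high. Origin: centre of the underside. Leave it alone.

How it is judged:
On the way:
1. the tool rest is pressed tight into the way: within 10 mm of home and at least 10 N between it and the sander (x of tool_rest in the frame of sander above -0.01 m and horizontal distance between tool_rest and sander below 0.012 m and contact force between tool_rest and sander above 10 N).
At the end, for the whole second after the job is handed in: The tool rest lies wedged in the way: its origin not more than 10 mm short of home and 12 mm past it along the way, within 10 mm sideways and 6 mm of the base plate's top in height, upright and in line with the way within 0.15 rad, at rest and released (x of tool_rest in the frame of sander between -0.01 and 0.012 m and y of tool_rest in the frame of sander between -0.01 and 0.01 m and z of tool_rest in the frame of sander between 0.006 and 0.018 m and angle between tool_rest's own z axis and vertical below 0.15 rad and angle between the x axis of tool_rest and the x axis of sander, either way round below 0.15 rad and linear speed of tool_rest below 0.02 m/s); the robot touches nothing.
It fails at once if the sanding block is moved by more than 40 mm (distance of sanding_block from where it was at the start of the episode above 0.04 m).
It fails at once if the yellow tub is moved by more than 40 mm (distance of tub from where it was at the start of the episode above 0.04 m).
It also fails if it takes over 38 s, if anything falls off the work surface, if the arm or the gripper's body presses on something with over 40 N, if the wrist force passes 120 N, or if a joint passes its speed limit or range.

## Working session

There is one attempt and no reset: what is moved stays moved. The work goes in short steps, Python scripts to look and compute and a tool call to move; the robot and the scene stay as the last step left them, time stands still between calls to the robot, and variables do not carry over. Pictures are saved under pics/ and viewed, at most 10 in all, crops included, and the job is handed in when it is done.

Besides the shell and the picture viewer there is one more tool, called after "Call:" by a JSON object that holds its "op" and its "data". drive_tool: Moves the arm, as the interface text tells. Its arguments: {"type":"object","properties":{"claw":{"type":"array"},"xyz":{"type":"array"},"turn":{"type":"array"}},"required":["claw","xyz","turn"]}

```bash
mkdir -p pics
cat > h.py <<'E'
import numpy as np, cv2
from cell import manip, vision, close_job
def cloud(c):
    d=c["depth"];K=c["camera_matrix"];v,u=np.indices(d.shape)
    P=np.stack([(u-K[0,2])*d/K[0,0],(v-K[1,2])*d/K[1,1],d],-1)
    W=(P-c["t"])@c["R"]; W[d==0]=np.nan
    return W
E
python3 - <<'E'
from h import *
ims=[]
for n in("top","side"):
    c=vision.camera(n);np.savez(n+".npz",**c)
    cv2.imwrite(f"pics/{n}0.png",c["frame"][...,::-1]); print(n,-c["R"].T@c["t"],c["R"].round(2).tolist())
s=manip.read_state();print(s,manip.hold_point_z)
E
```

```text
top [0.44718572 0.13718934 0.80133869] [[-0.02, -1.0, 0.01], [-0.99, 0.02, -0.11], [0.11, -0.02, -0.99]]
side [ 0.13294167 -0.35299126  0.77431343] [[0.8, -0.6, 0.02], [-0.45, -0.61, -0.65], [0.4, 0.51, -0.76]]
{'t': 0.1, 'joint_positions': array([ 1.19901979e+00,  1.50893548e-01,  1.43793688e+00,  1.41637797e-05,
        1.55378797e+00, -1.33984719e-01]), 'qd': array([-0.0012698 , -0.00250043, -0.00086919, -0.0005648 , -0.00080413,
        0.00022224]), 'joint_torque': array([ 4.52251261e-03, -7.14387703e+01, -5.71782339e+01, -1.29690470e-04,
        7.39739451e-03, -2.87199862e-05]), 'tool_pos': array([0.13537373, 0.5586186 , 0.23077498]), 'tcp_rot': array([[-9.71860409e-01,  2.35557204e-01, -3.85818024e-04],
       [ 2.35557471e-01,  9.71859956e-01, -9.50525560e-04],
       [ 1.51057945e-04, -1.01466048e-03, -9.99999474e-01]]), 'force': array([ 0.90759326, -0.02307565,  0.0134278 ]), 'ft_torque': array([-0.02201227,  0.00387034, -0.01583249]), 'grip_force': 0.0, 'grip_width': 0.9999381376217301} 0.0187
```

View pics/top0.png

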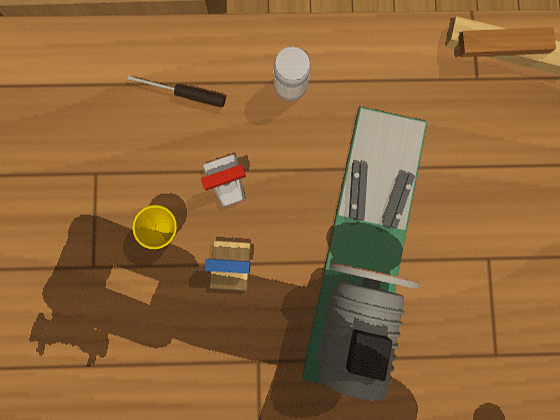

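View pics/side0.png

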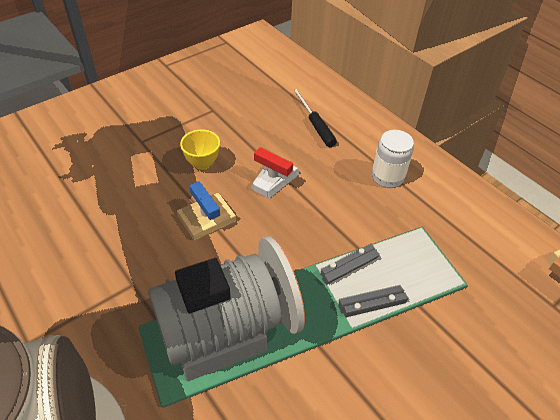

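The top view shows the red bar at (224,177), with its foot ends near (220,160) and (230,200). The rails are at (358,190) and (398,198) with the mouth upwards, and the disc is at (375,275). The side view agrees. Next I'll measure these.

```bash
cat > m.py <<'E'
from h import *
def rect(P):
    r=cv2.minAreaRect((P[:,:2]*1000).astype(np.float32)); return np.round(cv2.boxPoints(r),1).tolist(),np.round(r[0],1),np.round(r[1],1),round(r[2],1)
if __name__=="__main__":
  for n in("top","side"):
    c=dict(np.load(n+".npz"));W=cloud(c);hsv=cv2.cvtColor(c["frame"],cv2.COLOR_RGB2HSV);H,S,V=[hsv[...,i].astype(int) for i in range(3)]
    z=W[...,2]
    red=((H<4)|(H>175))&(S>200)&(V>90)
    red=cv2.morphologyEx(red.astype(np.uint8),cv2.MORPH_OPEN,np.ones((3,3)))>0
    P=W[red&(z>.055)];print(n,"red",len(P),np.median(P[:,2]),rect(P))
    cen=np.median(P,0)
    near=np.hypot(W[...,0]-cen[0],W[...,1]-cen[1])<.075
    F=W[near&(S<70)&(abs(z-.018)<.006)];print("foot",len(F),np.median(F[:,2]),rect(F))
    if n=="top":
      hull=cv2.convexHull((F[:,:2]*1000).astype(np.float32));print("hull",cv2.approxPolyDP(hull,4,True)[:,0].round().tolist())
    pl=(S<70)&(abs(z-.012)<.005)&(W[...,1]<.1)
    k,l,st,_=cv2.connectedComponentsWithStats(pl.astype(np.uint8));i=1+np.argmax(st[1:,4]);
    print("plate z",np.median(z[l==i]))
    G=(((H>60)&(H<95)&(S>80))|(l==i))&(z<.02)&(z>.004)
    G=cv2.morphologyEx(G.astype(np.uint8),cv2.MORPH_OPEN,np.ones((3,3)))>0
    print("plate",rect(W[G]))
    box=cv2.boxPoints(cv2.minAreaRect((W[l==i][:,:2]*1000).astype(np.float32)))
    ra=(V<110)&(S<80)&(abs(z-.028)<.006)&(W[...,1]<.1)
    k,l,st,_=cv2.connectedComponentsWithStats(ra.astype(np.uint8))
    for i in range(1,k):
      if st[i,4]>100: print("rail",st[i].tolist(),np.median(z[l==i]),rect(W[l==i]))
E
python3 m.py
```

```text
top red 0 nan ([[0.0, 0.0], [0.0, 0.0], [0.0, 0.0], [0.0, 0.0]], array([0., 0.]), array([0., 0.]), 0.0)
foot 0 nan ([[0.0, 0.0], [0.0, 0.0], [0.0, 0.0], [0.0, 0.0]], array([0., 0.]), array([0., 0.]), 0.0)
  return _methods._mean(a, axis=axis, dtype=dtype,
  ret = ret.dtype.type(ret / rcount)
  ret = um.true_divide(
Traceback (most recent call last):
  File "m.py", line 15, in <module>
    hull=cv2.convexHull((F[:,:2]*1000).astype(np.float32));print("hull",cv2.approxPolyDP(hull,4,True)[:,0].round().tolist())
                                                                        ~~~~~~~~~~~~~~~~^^^^^^^^^^^^^
cv2.error: OpenCV(4.12.0) /io/opencv/modules/imgproc/src/approx.cpp:690: error: (-215:Assertion failed) npoints >= 0 && (depth == CV_32S || depth == CV_32F) in function 'approxPolyDP'
```

Run:
```python
from h import *
for n,pts in (("top",[(224,177),(215,162),(230,198),(390,140),(358,180),(330,350),(300,200),(100,150)]),("side",[(273,160),(275,185),(405,260),(350,262),(240,250),(370,295)])):
    c=dict(np.load(n+".npz"));W=cloud(c);hsv=cv2.cvtColor(c["frame"],cv2.COLOR_RGB2HSV)
    print(n,(c["depth"]==0).mean())
    for u,v in pts: print((u,v),hsv[v,u],W[v,u].round(3))
```

```text
top 0.004009353741496599
(224, 177) [  3 214 186] [0.589 0.228 0.063]
(215, 162) [ 17  26 196] [0.628 0.251 0.019]
(230, 198) [ 15  26 194] [0.557 0.222 0.017]
(390, 140) [ 21  40 183] [ 0.668 -0.095  0.01 ]
(358, 180) [15 31 83] [ 0.585 -0.024  0.027]
(330, 350) [21 31 58] [0.294 0.053 0.128]
(300, 200) [ 16 165 155] [ 0.553  0.086 -0.004]
(100, 150) [ 15 162 161] [ 0.661  0.482 -0.001]
side 0.0041156462585034016
(273, 160) [  2 199 233] [0.588 0.227 0.063]
(275, 185) [  9  22 219] [0.578 0.205 0.018]
(405, 260) [ 22  29 225] [ 0.656 -0.073  0.014]
(350, 262) [ 25  13 122] [ 0.565 -0.025  0.031]
(240, 250) [ 13 145 202] [0.438 0.124 0.003]
(370, 295) [170   7 114] [ 0.547 -0.093  0.03 ]
```

```bash
sed -i 's/S>200)&(V>90)/S>185)\&(V>90)\&(W[...,1]>.1)/; s/P=W\[red&(z>.055)\]/P=W[red\&(z>.057)]/; s/((H<4)/((H<6)/; s/(V<110)&(S<80)/(V<150)\&(S<80)\&(W[...,0]>.45)/' m.py; python3 m.py
```

```text
top red 491 0.06270977016337202 ([[567.7999877929688, 263.70001220703125], [592.2999877929688, 189.39999389648438], [613.2999877929688, 196.3000030517578], [588.7000122070312, 270.70001220703125]], array([590.5, 230. ]), array([22.1, 78.3]), 18.3)
foot 815 0.01651605697904355 ([[537.9000244140625, 245.10000610351562], [558.7999877929688, 184.89999389648438], [644.0999755859375, 214.6999969482422], [623.0999755859375, 274.79998779296875]], array([591. , 229.9]), array([90.3, 63.7]), 19.2)
hull [[642.0, 214.0], [623.0, 274.0], [542.0, 236.0], [556.0, 199.0]]
plate z 0.010828227630805732
plate ([[186.10000610351562, -42.29999923706055], [705.2000122070312, -171.1999969482422], [738.7000122070312, -36.29999923706055], [219.6999969482422, 92.69999694824219]], array([462.4, -39.3]), array([139. , 534.8]), 76.0)
rail [350, 162, 18, 59, 784] 0.02760918103392613 ([[508.0, -32.79999923706055], [618.7000122070312, -44.5], [621.5999755859375, -16.100000381469727], [511.0, -4.5]], array([564.8, -24.5]), array([ 28.5, 111.3]), 84.0)
rail [383, 172, 32, 56, 764] 0.027677707752191964 ([[488.79998779
[... 702 characters left out ...]
8, -42.5], [706.9000244140625, -172.3000030517578], [740.5999755859375, -36.70000076293945], [217.5, 93.0999984741211]], array([462.2, -39.6]), array([139.7, 538.9]), 76.1)
rail [321, 244, 58, 39, 820] 0.029506458300594327 ([[509.20001220703125, -32.79999923706055], [621.0, -43.29999923706055], [623.7000122070312, -14.899999618530273], [511.8999938964844, -4.300000190734863]], array([566.4, -23.8]), array([ 28.6, 112.3]), 84.6)
rail [339, 285, 69, 30, 1019] 0.0294773411538032 ([[489.6000061035156, -93.5999984741211], [592.9000244140625, -134.8000030517578], [603.7999877929688, -107.4000015258789], [500.3999938964844, -66.30000305175781]], array([ 546.7, -100.5]), array([ 29.4, 111.2]), 68.3)
```

Call:
{"op": "drive_tool", "data": {"claw": [1, 1, 1, 1, 1, 1, 1, 1, 1, 1], "xyz": [[-0.14, -0.06, 0], [-0.28, -0.12, 0], [-0.42, -0.18, 0], [-0.56, -0.24, 0], [-0.7, -0.3, 0], [-0.84, -0.36, 0], [-0.98, -0.4, 0], [-0.98, -0.4, 0], [-0.98, -0.4, 0], [-0.98, -0.4, 0]], "turn": [0.05, 0.1, 0.15, 0.2, 0.25, 0.3, 0.322, 0.322, 0.322, 0.322]}}

```text
t: 1.35
tool_pos: [0.4779, 0.3116, 0.2314]
tcp_rot: [[-0.317, 0.948, -0.0], [0.948, 0.317, 0.0], [0.0, -0.0, -1.0]]
force: [0.2, -0.3, 0.4]
grip_width: 1.002
grip_force: 0.0
```

```bash
cat > go.py <<'E'
import sys
from h import *
# usage: x y z yaw(deg of tool y) -> shift/turn in drive units
def go(x,y,z,a):
    s=manip.read_state();R=s["tcp_rot"];d=R.T@(np.array([x,y,z])-s["tool_pos"])/.4
    cur=np.degrees(np.arctan2(R[1,1],R[0,1])); t=-((a-cur+90)%180-90)/180
    print("t",round(s["t"],2),"pos",s["tool_pos"].round(4),"yaw",cur.round(2),"F",s["force"].round(1),"grip",round(s["grip_width"],3),round(s["grip_force"],1));print("xyz",d.round(4),"turn",round(t,4))
if __name__=="__main__": go(*map(float,sys.argv[1:]))
E
python3 go.py .591 .230 .15 18.5
```

```text
t 1.35 pos [0.4779 0.3116 0.2314] yaw 18.51 F [ 0.2 -0.3  0.4] grip 1.002 0.0
xyz [-0.2833  0.2034  0.2034] turn 0.0
```

Call:
{"op": "drive_tool", "data": {"claw": [1, 1, 1, 1, 1, 1, 1, 1, 1, 1], "xyz": [[-0.1, 0.07, 0.05], [-0.2, 0.14, 0.1], [-0.284, 0.203, 0.15], [-0.284, 0.203, 0.2], [-0.284, 0.203, 0.28], [-0.284, 0.203, 0.36], [-0.284, 0.203, 0.44], [-0.284, 0.203, 0.492], [-0.284, 0.203, 0.492], [-0.284, 0.203, 0.492]], "turn": [0, 0, 0, 0, 0, 0, 0, 0, 0, 0]}}

```text
t: 2.6
tool_pos: [0.5919, 0.2295, 0.0357]
tcp_rot: [[-0.317, 0.948, 0.001], [0.948, 0.317, 0.0], [-0.0, 0.001, -1.0]]
force: [0.6, -0.2, 0.6]
grip_width: 1.0
grip_force: 0.0
```

Call:
{"op": "drive_tool", "data": {"claw": [-1, -1, -1, -1, -1, -1, -1, -1, -1], "xyz": [[0, 0, 0], [0, 0, 0], [0, 0, 0], [0, 0, 0], [0, 0, 0], [0, 0, 0], [0, 0, 0], [0, 0, 0], [0, 0, 0]], "turn": [0, 0, 0, 0, 0, 0, 0, 0, 0]}}

```text
t: 3.72
tool_pos: [0.5919, 0.2288, 0.0349]
tcp_rot: [[-0.316, 0.949, 0.001], [0.949, 0.316, 0.0], [-0.0, 0.001, -1.0]]
force: [-0.7, -0.6, 6.8]
grip_width: 0.25
grip_force: 60.2
```

```bash
python3 go.py .6597 -.0883 .116 -13.9
```

```text
t 3.73 pos [0.5919 0.2288 0.0349] yaw 18.41 F [-0.7 -0.6  6.8] grip 0.25 60.2
xyz [-0.8058 -0.0895 -0.2026] turn 0.1795
```

Call:
{"op": "drive_tool", "data": {"claw": [-1, -1, -1, -1, -1, -1, -1, -1, -1, -1], "xyz": [[0, 0, -0.08], [0, 0, -0.2], [-0.12, -0.01, -0.2], [-0.24, -0.03, -0.2], [-0.36, -0.04, -0.2], [-0.48, -0.06, -0.2], [-0.6, -0.07, -0.2], [-0.72, -0.08, -0.2], [-0.806, -0.09, -0.2], [-0.806, -0.09, -0.2]], "turn": [0, 0, 0.03, 0.06, 0.09, 0.12, 0.15, 0.18, 0.18, 0.18]}}

```text
t: 4.97
tool_pos: [0.6592, -0.0909, 0.1136]
tcp_rot: [[0.244, 0.97, -0.001], [0.97, -0.244, -0.0], [-0.0, -0.001, -1.0]]
force: [-0.6, -0.2, -3.0]
grip_width: 0.249
grip_force: 59.5
```

Call:
{"op": "drive_tool", "data": {"claw": [-1, -1], "xyz": [[0, 0, 0], [0, 0, 0]], "turn": [0, 0]}}

```text
t: 5.22
tool_pos: [0.6592, -0.0874, 0.1144]
tcp_rot: [[0.241, 0.971, -0.0], [0.971, -0.241, 0.0], [0.0, -0.0, -1.0]]
force: [-0.2, 0.0, -2.7]
grip_width: 0.25
grip_force: 59.5
```

```bash
python3 go.py .6597 -.0883 .047 -13.9
python3 - <<'E'
from h import *
ims=[]
for n in("top","side"):
    c=vision.camera(n);np.savez(n+"1.npz",**c);ims.append(c["frame"][40:340,200:560])
cv2.imwrite("pics/p1.png",np.hstack(ims)[...,::-1])
E
```

```text
t 5.22 pos [ 0.6592 -0.0874  0.1144] yaw -13.92 F [-0.2  0.  -2.7] grip 0.25 59.5
xyz [-0.0018  0.0019  0.1685] turn -0.0001
```

View pics/p1.png

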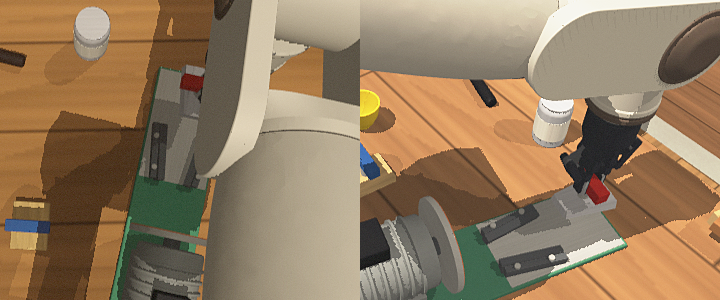

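The rest hangs level over the clear end of the plate, in front of the mouth and narrow end first. The bar is at about (190,82) in the left crop and (597,190) in the right. Next I'll set it down.

Call:
{"op": "drive_tool", "data": {"claw": [-1, -1, -1, -1, -1, -1], "xyz": [[-0.002, 0.002, 0.08], [-0.002, 0.002, 0.13], [-0.002, 0.002, 0.155], [-0.002, 0.002, 0.166], [-0.002, 0.002, 0.168], [-0.002, 0.002, 0.168]], "turn": [0, 0, 0, 0, 0, 0]}}

```text
t: 6.08
tool_pos: [0.6603, -0.0895, 0.048]
tcp_rot: [[0.242, 0.97, 0.001], [0.97, -0.242, -0.0], [-0.0, 0.001, -1.0]]
force: [0.4, -0.1, -2.6]
grip_width: 0.245
grip_force: 59.4
```

```bash
python3 go.py .5578 -.063 .047 -13.9
python3 - <<'E'
from h import *
from m import rect
ims=[]
for n in("side","wrist"):
    c=vision.camera(n);np.savez(n+"2.npz",**c);ims.append(c["frame"])
    W=cloud(c);hsv=cv2.cvtColor(c["frame"],cv2.COLOR_RGB2HSV);H,S,V=[hsv[...,i].astype(int) for i in range(3)];z=W[...,2]
    near=(np.hypot(W[...,0]-.6597,W[...,1]+.0883)<.07)
    F=W[near&(S<70)&(abs(z-.03)<.006)]
    h=cv2.convexHull((F[:,:2]*1000).astype(np.float32));print(n,len(F),np.median(F[:,2]) if len(F) else 0,cv2.approxPolyDP(h,4,True)[:,0].round().tolist() if len(F) else 0)
    P=W[near&((H<8)|(H>174))&(S>170)&(z>.071)];print("red",len(P),rect(P) if len(P) else 0)
cv2.imwrite("pics/p2.png",np.hstack([ims[0][60:360,200:],ims[1][:300,:]])[:,:800,::-1])
E
```

```text
t 6.08 pos [ 0.6603 -0.0895  0.048 ] yaw -13.98 F [ 0.4 -0.1 -2.6] grip 0.245 59.4
xyz [ 0.0024 -0.2646  0.0023] turn -0.0005
side 832 0.030725031299834102 [[706.0, -95.0], [617.0, -33.0], [609.0, -41.0], [591.0, -103.0], [598.0, -118.0], [694.0, -130.0]]
red 257 ([[639.0999755859375, -122.9000015258789], [661.2999877929688, -128.0], [670.0999755859375, -89.69999694824219], [647.9000244140625, -84.5999984741211]], array([ 654.6, -106.3]), array([39.4, 22.8]), 77.0)
wrist 8182 0.030244416427360768 [[711.0, -67.0], [620.0, -31.0], [606.0, -44.0], [600.0, -109.0], [695.0, -129.0]]
red 8295 ([[643.0, -117.4000015258789], [663.5999755859375, -122.4000015258789], [680.9000244140625, -51.5], [660.4000244140625, -46.5]], array([662. , -84.5]), array([73. , 21.1]), 76.3)
```

View pics/p2.png

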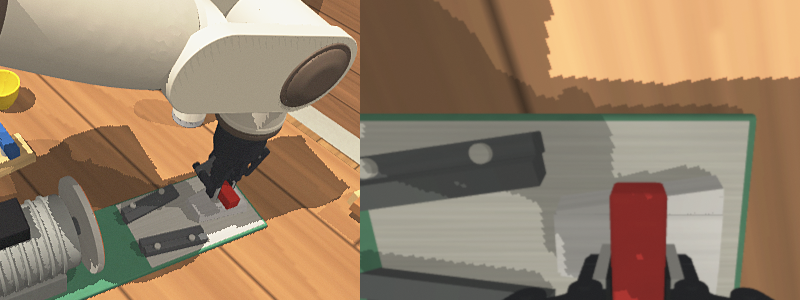

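The foot is on the plate in front of the mouth. In the wrist crop the bar is at (637,230) and the rail ends are near (545,155), and everything is in line with the way. Next I'll slide it in.

Call:
{"op": "drive_tool", "data": {"claw": [-1, -1, -1, -1, -1, -1, -1, -1, -1], "xyz": [[0, -0.03, 0.002], [0.0005, -0.06, 0.002], [0.001, -0.09, 0.002], [0.001, -0.12, 0.002], [0.002, -0.15, 0.002], [0.002, -0.18, 0.002], [0.002, -0.21, 0.002], [0.002, -0.225, 0.002], [0.002, -0.225, 0.002]], "turn": [0, 0, 0, 0, 0, 0, 0, 0, 0]}}

```text
t: 7.3
tool_pos: [0.5719, -0.0669, 0.0469]
tcp_rot: [[0.242, 0.97, -0.001], [0.97, -0.242, -0.0], [-0.0, -0.0, -1.0]]
force: [-2.7, -1.4, 11.8]
grip_width: 0.248
grip_force: 61.6
```

```bash
python3 go.py .5578 -.063 .047 -13.9
```

```text
t 7.3 pos [ 0.5719 -0.0669  0.0469] yaw -13.98 F [-2.7 -1.4 11.8] grip 0.248 61.6
xyz [ 0.0009 -0.0365 -0.0003] turn -0.0005
```

Call:
{"op": "drive_tool", "data": {"claw": [-1, -1, -1, -1, -1, -1, -1], "xyz": [[0, -0.006, -0.001], [0, -0.012, -0.001], [0, -0.018, -0.001], [0, -0.024, -0.001], [0, -0.03, -0.001], [0, -0.034, -0.001], [0, -0.034, -0.001]], "turn": [0, 0, 0, 0, 0, 0, 0]}}

```text
t: 8.18
tool_pos: [0.5602, -0.0651, 0.0473]
tcp_rot: [[0.242, 0.97, 0.002], [0.97, -0.242, -0.003], [-0.002, 0.003, -1.0]]
force: [9.2, -14.7, 0.1]
grip_width: 0.243
grip_force: 60.3
```

```bash
python3 go.py .5578 -.063 .047 -13.9
```

```text
t 8.18 pos [ 0.5602 -0.0651  0.0473] yaw -14.0 F [  9.2 -14.7   0.1] grip 0.243 60.3
xyz [ 0.0037 -0.007   0.0007] turn -0.0005
```

Call:
{"op": "drive_tool", "data": {"claw": [-1, -1, -1, -1, -1, -1], "xyz": [[-0.003, -0.002, 0], [-0.004, -0.005, 0], [-0.004, -0.009, 0], [-0.004, -0.013, 0], [-0.004, -0.017, 0], [-0.004, -0.017, 0]], "turn": [0, 0, 0, 0, 0, 0]}}

```text
t: 8.93
tool_pos: [0.559, -0.0654, 0.0474]
tcp_rot: [[0.242, 0.97, 0.015], [0.97, -0.242, -0.004], [0.0, 0.016, -1.0]]
force: [72.4, -16.6, -41.9]
grip_width: 0.246
grip_force: 61.6
```

```bash
python3 go.py .5578 -.063 .047 -13.9
```

```text
t 8.93 pos [ 0.559  -0.0654  0.0474] yaw -14.03 F [ 72.4 -16.6 -41.9] grip 0.246 61.6
xyz [ 0.0051 -0.0044  0.001 ] turn -0.0007
```

Wedged: about 74 N of push along the way and almost none sideways. Next I'll ease off, open the claw and rise.

Call:
{"op": "drive_tool", "data": {"claw": [-1, -1, -1], "xyz": [[0, 0.004, 0], [0, 0.009, 0], [0, 0.009, 0]], "turn": [0, 0, 0]}}

```text
t: 9.3
tool_pos: [0.5591, -0.0654, 0.0474]
tcp_rot: [[0.242, 0.97, 0.007], [0.97, -0.242, -0.002], [-0.0, 0.008, -1.0]]
force: [34.6, -9.3, -14.4]
grip_width: 0.251
grip_force: 66.0
```

Call:
{"op": "drive_tool", "data": {"claw": [0, 1, 1, 1, 1, 1, 1], "xyz": [[0, 0, 0], [0, 0, 0], [0, 0, 0], [0, 0, 0], [0, 0, 0], [0, 0, 0], [0, 0, 0]], "turn": [0, 0, 0, 0, 0, 0, 0]}}

```text
t: 10.18
tool_pos: [0.5561, -0.0644, 0.0469]
tcp_rot: [[0.242, 0.97, -0.0], [0.97, -0.242, -0.0], [-0.0, -0.0, -1.0]]
force: [0.1, -1.1, 0.2]
grip_width: 1.0
grip_force: 0.0
```

Call:
{"op": "drive_tool", "data": {"claw": [1, 1, 1, 1, 1, 1, 1, 1, 1, 1], "xyz": [[0, 0, -0.05], [0, 0, -0.12], [0, 0, -0.22], [0, 0, -0.34], [0, 0, -0.45], [0, 0, -0.55], [0.14, 0, -0.55], [0.28, 0, -0.55], [0.42, 0, -0.55], [0.5, 0, -0.55]], "turn": [0, 0, 0, 0, 0, 0, 0, 0, 0, 0]}}

```text
t: 11.42
tool_pos: [0.6046, 0.1322, 0.2667]
tcp_rot: [[0.24, 0.971, -0.0], [0.971, -0.24, 0.0], [0.0, -0.0, -1.0]]
force: [0.3, -0.7, -0.4]
grip_width: 1.0
grip_force: 0.0
```

Run:
```python
from h import *
from m import rect
ims=[]
for n in("top","side"):
    c=vision.camera(n);ims.append(c["frame"])
    W=cloud(c);hsv=cv2.cvtColor(c["frame"],cv2.COLOR_RGB2HSV);H,S,V=[hsv[...,i].astype(int) for i in range(3)];z=W[...,2]
    near=(np.hypot(W[...,0]-.558,W[...,1]+.063)<.07)
    P=W[near&((H<8)|(H>174))&(S>170)&(z>.068)];print(n,"red",len(P),np.median(P[:,2]),rect(P))
cv2.imwrite("pics/p3.png",np.hstack([ims[0][80:380,200:],ims[1][120:420,150:]])[...,::-1])
```

```text
top red 121 0.07468259366019289 ([[552.5999755859375, -41.0], [574.5999755859375, -45.20000076293945], [578.2000122070312, -26.600000381469727], [556.2000122070312, -22.399999618530273]], array([565.4, -33.8]), array([18.9, 22.4]), 79.1)
side red 637 0.07631681938880513 ([[538.5, -100.0], [560.5999755859375, -105.30000305175781], [579.7000122070312, -26.5], [557.5999755859375, -21.200000762939453]], array([559.1, -63.3]), array([81.1, 22.8]), 76.3)
```

View pics/p3.png

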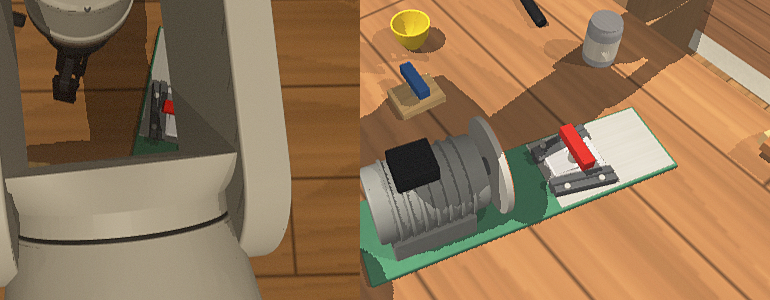

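The rest sits between the rails, with its bar at (577,146) in the right crop. It is about 1 mm from home, level and in line with the way. The arm is clear, and the block and tub are untouched.

```bash
python3 -c "
from cell import close_job
print(close_job())"
```

```text
the job is handed in; nothing more can be done
None
```

The tool rest is wedged in the sander's way, about 1 mm from home by the side camera, after a push of about 74 N; it is released, the sanding block and tub were left alone, and the job was handed in at about 11.5 s.

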